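Turn the tote and stack it over the thread spool

ROBOT

A 6-joint arm with a two-finger parallel gripper is mounted at the origin on a cart in front of the work surface, level with it; the furniture and walls round the work are solid. World frame = base frame: x ahead of the robot, y to its left, z up, the work surface at z = 0. Lengths are in mm, angles in rad, forces in N, time in s.
With the tool pointing down it reaches from about 275 to 750 mm from the base axis. Payload 10.2 kg.
Tool frame: the origin (TCP) lies at the very end of the fingers, on their centre line; the grasp point (between the pads) lies 19 mm behind it; z points along the fingers, y is the line along which they close (so a half turn about z gives the same grasp; the last joint's range is limited). The gripper opens to 85 mm and grips with 20 to 120 N. Pads are 22 mm wide; open, the fingers measure 114 mm over their backs; the gripper's body (76 mm by 85 mm) begins 54 mm behind the grasp point. The pads swing forward as they close: fully open they stand 13 mm farther back than shut.
Start: joints at [-0.223, 0.313, 1.498, -0, 1.331, -0.223], TCP at [525.006, -0.013, 231.294] pointing down, gripper open.
Joint ranges: [-2.94, 2.94], [-0.97, 2.17], [0.19, 2.56], [-1.23, 4.37], [0.02, 3.11], [-2.88, 2.88]. Speed limits (rad/s): [2.39, 2.39, 3.01, 3.14, 3.14, 3.14].

INTERFACE

Orientations are given as a unit quaternion [w, x, y, z].
In Python, from station import ctrl gives the robot as it stands. The module is installed in compiled form; this text tells all that it offers.
- The arm moves only by the shell command python3 -m pendant 'ROWS' [OPENING]. ROWS is a JSON object of lists of equal length, an entry for each row: "dp": the shift along the tool's x, y, z in mm, a list of three; "dr": the turn, a rotation vector about the tool's x, y, z in degrees, a list of three. In form: {"dp": [[tx, ty, tz], ...], "dr": [[ax, ay, az], ...]}. A call has 1 to 8 rows; each row is the pose to reach, as a shift and turn from the pose commanded when the call began, along the tool's axes at that moment; what a row does not reach only later rows make up. A row lasts 1/8 s, in which the tool goes at most 62.5 mm and 10.7 degrees, less where a joint would pass 70% of its speed; a pose out of reach is approached as far as the arm can. A call with a gripper value outside its range is refused whole. OPENING is the closure, from 0 (fully open) to 1 (shut), set as the call begins (- or left out, the last holds). The fingers move at their own pace and stop on an object; the grip force is fixed at half the most. Time passes only in rows, so rows that repeat a pose let the fingers close. It gives the time, the measured TCP pose, the force, the opening and the grip force at its end, in the units of the state.
- ctrl.get_obs(): the state, without advancing time (a new reading comes with each control period).
- ctrl.read_camera(name): name is "scene" or "side" or "wrist"; returns the picture (400x640x3 uint8, red, green, blue); there is no depth.
- ctrl.camera_info(name): a dict with "fov_y" (degrees; the focal length in pixels is half the picture's height over the tangent of half this angle, whatever the lens; pixels are square), "cx", "cy" (the principal point, pixels), "camera_from_world" (4x4, takes a point from world to camera coordinates); the wrist camera has in their place "tool_from_camera" (4x4, takes a point from camera to tool coordinates, whose origin is the TCP and whose axes are the flange's). Camera axes: x right, y up, looking along -z (the intrinsics and any distortion apply to the point x, -y, -z); pixel columns grow to the right and rows downward; lengths in mm; the calibration is good to about 2 mm. A picture is of the moment at which its call begins: read the wrist's pose just before it. camera_info takes no time and is no camera call.
- ctrl.hand_in(): hands the job in; it is judged then, once.
The state is a dict: "time": time; "joint_pos": joint angles; "qvel": joint speeds; "joint_torque": joint torques, N m; "ee_pos": TCP position; "tcp_rot": TCP orientation; "contact_force": force on the tool from outside, world axes, zero at the start; "torque": the same for the moment, N m; "width": finger opening in mm; "grasp_force": force on a finger pad.
Only numpy, scipy, OpenCV 4.12 (cv2) and the standard library are available. Lean on these libraries where they do the work, as an engineer would, in place of code of your own. Each camera call takes 0.05 s, during which the arm holds its last target. There are 200 camera calls.

TASK

The orange tote stands hemmed in by two bottles. Lift it out, set it down upright on a clear bit of the board and let go, then take it afresh and stack it squarely on the grey tote in the stand, with its pull tab at the opposite end to the grey tote's tab so that it stands on the ledges instead of nesting onto the thread spool. Set it down gently, leave the spool in the grey tote and the grey tote in its stand, and leave the blue bottle, the red glue and the tumbler standing where they are.

Things in the scene. Friction and masses are not known exactly. Their poses are not given: they have to be found in the camera images.
- orange_tote: empty stack-nest tote to be moved, upright on the board at any yaw; rim 120 x 66 mm, foot 106 x 50, 52 mm high, 0.08 to 0.17 kg, walls 2.5 mm, leaning outward up to a vertical rim band (z 44 to 52 mm, outer faces 66 mm apart) that can be gripped across the middle. Origin: centre of underside; x along its length to its tab. Long walls have hollow columns at x = 40 and -20 mm
- orange_tote_tab (a point): middle of the orange tote's pull tab: a vertical plate 12 mm thick (across tote y), 26 mm long (tote x 59 to 85 mm), 18 mm high (z 34 to 52 mm); the point is at tote x = 72, y = 0, z = 43 mm. It can be pinched from above across its thickness
- grey_tote: same tote in grey, loose, 0.12 kg, in the stand, holding a thread spool; origin and axes alike. Its columns end in ledges 44 mm above its underside: a tote turned half round on top lands on them (underside 44 mm above this underside, 8 mm inside the rim, about 3.4 mm play each way); one facing the same way sinks down round the columns onto the spool
- grey_tote_tab (a point): middle of the grey tote's pull tab, at tote x = 72, y = 0, z = 43 mm
- stand: fixed stand at any yaw: plate 150 x 104 x 6 mm with low stops round the grey tote's foot, and a steel hoop (8 mm bar) along each long side: y = +45 and -45 mm, x -50 to +50 mm, top 122 mm above the origin, too near for fingers beside a tote; the ends are open. Origin: centre of the underside, on the board; x along its length; grey tote's yaw is the same within a degree
- blue_bottle: blue bottle with white cap, bystander, 30 x 42 mm, 81 mm high, standing beside the orange tote's tab at the start; origin: centre of its underside
- red_glue: black and red glue bottle, bystander, 23 x 32 mm, 83 mm high, standing close behind the end of the orange tote without a tab; origin: centre of its underside
- tumbler: drinking glass with a dark drink (solid), bystander, 77 mm across, 118 mm high; origin: centre of its underside
- spool: dark thread spool with wooden ends, 25 mm across, 29 mm high, standing in the grey tote; origin: centre of its underside
- work_board: fixed plywood building board 410 x 690 x 6 mm on which everything stands; its top is at z = 0.006. Origin: centre of its underside, at the table top; x is its 410 mm side
Mind the look-alikes: they are no part of the job. What is shaped like the grey_tote but yellow is not meant.

How it is judged (in metres and radians):
On the way:
1. the orange tote has been set down upright on the board, clear of where it stood, and let go (distance of orange_tote from where it was at the start of the episode above 0.04 m and height (world z) of orange_tote below 0.01 m and angle between orange_tote's own z axis and vertical below 0.08 rad and linear speed of orange_tote below 0.02 m/s and contact force between the fingers and orange_tote below 0.1 N), for 0.2 s.
At the end, for the whole second after the job is handed in: orange tote rests released on the grey tote's ledges: underside 41.5 to 46.5 mm above the grey one's, centred within 7 mm, level within 0.04 rad, tabs at opposite ends; grey tote upright in the stand (within 14 mm of its origin), spool inside it (z of orange_tote in the frame of grey_tote between 0.0415 and 0.0465 m and horizontal distance between orange_tote and grey_tote below 0.007 m and x of orange_tote_tab in the frame of grey_tote below -0.06 m and angle between the z axis of orange_tote and the z axis of grey_tote, either way round below 0.04 rad and linear speed of orange_tote below 0.02 m/s and contact force between the fingers and orange_tote below 0.1 N and distance between grey_tote and stand below 0.014 m and angle between grey_tote's own z axis and vertical below 0.04 rad and z of spool in the frame of grey_tote below 0.032 m and horizontal distance between spool and grey_tote below 0.06 m); the robot touches nothing.
It fails at once if the blue bottle was pushed more than 20 mm or toppled (distance of blue_bottle from where it was at the start of the episode above 0.02 m or angle between blue_bottle's own z axis and vertical above 0.5 rad).
It fails at once if the red glue was pushed more than 20 mm or toppled (distance of red_glue from where it was at the start of the episode above 0.02 m or angle between red_glue's own z axis and vertical above 0.5 rad).
It fails at once if the tumbler was pushed more than 20 mm or toppled (distance of tumbler from where it was at the start of the episode above 0.02 m or angle between tumbler's own z axis and vertical above 0.5 rad).
It fails at once if the orange tote was pressed or dropped hard on the grey one (over 40 N) (contact force between orange_tote and grey_tote above 40 N).
It also fails if it takes over 48 s, if anything falls off the work surface, if the arm or the gripper's body presses on something with over 40 N, if the wrist force passes 120 N, or if a joint passes its speed limit or range.

## Working session

There is one attempt and no reset: what is moved stays moved. The work goes in short steps, Python scripts to look and compute and a shell command to move; the robot and the scene stay as the last step left them, time stands still between calls to the robot, and variables do not carry over. Pictures are saved under pics/ and viewed, at most 10 in all, crops included, and the job is handed in when it is done.

```bash
mkdir -p pics && python3 - <<'E'
from station import ctrl
import cv2,numpy as np
np.set_printoptions(precision=4,suppress=True)
for n in ("scene","side","wrist"):
    print(n,ctrl.camera_info(n))
print(ctrl.get_obs())
for n in ("scene","side","wrist"):
    cv2.imwrite(f"pics/{n}0.png",ctrl.read_camera(n)[:,:,::-1])
E
```

```text
scene {'fov_y': 42.67539670575719, 'cx': 317.3024632351377, 'cy': 196.3593809384825, 'camera_from_world': array([[   -0.6248,    -0.7807,     0.0093,   565.6085],
       [    0.601 ,    -0.4733,     0.6441,  -241.9911],
       [   -0.4985,     0.408 ,     0.7649, -1521.0924],
       [    0.    ,     0.    ,     0.    ,     1.    ]])}
side {'fov_y': 50.29747219378262, 'cx': 315.6310115661635, 'cy': 190.5204613653893, 'camera_from_world': array([[    0.9883,    -0.1528,     0.0022,  -518.2134],
       [    0.0568,     0.3804,     0.9231,  -198.9   ],
       [   -0.1418,    -0.9121,     0.3846, -1027.097 ],
       [    0.    ,     0.    ,     0.    ,     1.    ]])}
wrist {'fov_y': 62.16910176143606, 'cx': 319.6014058397833, 'cy': 194.55107714715464, 'tool_from_camera': array([[  -0.0009,    0.9491,    0.315 ,   80.9587],
       [   1.    ,    0.0008,    0.0005,    0.2995],
       [   0.0002,    0.315 ,   -0.9491, -143.002 ],
       [   0.    ,    0.    ,    0.    ,    1.    ]])}
{'time': 0.0, 'joint_pos': array([-0.2234,  0.3134,  1.4985,  0.    ,  1.331 , -0.2234]), 'qvel': array([ 0.0002,  0.0004,  0.0005, -0.0007,  0.0011, -0.0001]), 'joint_torque': array([ -0.0006, -41.2261, -25.9742,  -0.0004,   0.0041,  -0.    ]), 'ee_pos': array([524.7382,   0.0601, 230.7295]), 'tcp_rot': array([-0.0006,  0.7071,  0.7071, -0.0003]), 'contact_force': array([0.1471, 0.282 , 0.3673]), 'torque': array([ 0.0152, -0.006 , -0.0015]), 'grasp_force': 0.0, 'width': 85.83591706584565}
```

View pics/scene0.png

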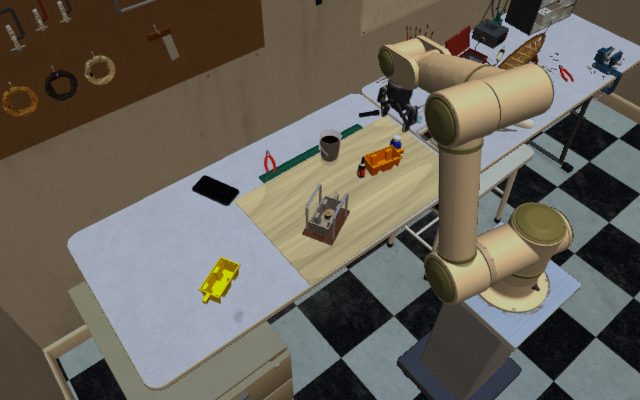

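View pics/side0.png

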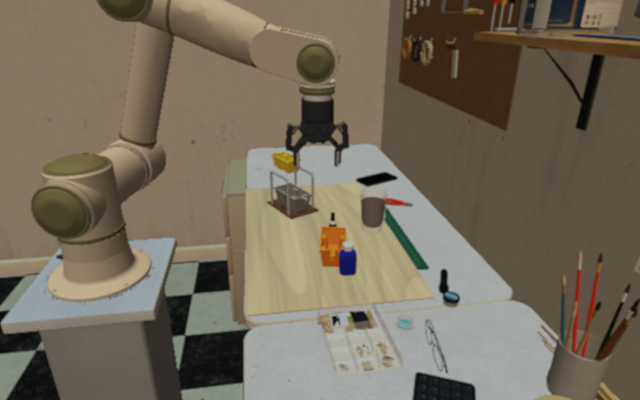

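The scene picture shows the orange tote near (382,158), blue bottle (397,143), red glue (362,167), grey tote in its stand (326,213) and tumbler (330,147). In the side picture the orange tote is at (333,245), the blue bottle (348,260) and the stand (293,200).

```bash
cat > h.py <<'E'
import numpy as np,cv2
from station import ctrl
from scipy.spatial.transform import Rotation as R
np.set_printoptions(precision=1,suppress=True)
def pose(o=None):
    o=o or ctrl.get_obs(); T=np.eye(4); T[:3,:3]=R.from_quat(np.roll(o['tcp_rot'],-1)).as_matrix(); T[:3,3]=o['ee_pos']; return T
def cam(n,T=None):
    c=ctrl.camera_info(n); f=200/np.tan(np.radians(c['fov_y']/2))
    W=np.linalg.inv(c['camera_from_world']) if n!='wrist' else T@c['tool_from_camera']
    return f,c['cx'],c['cy'],W
def hit(C,u,v,z):
    f,cx,cy,W=C; d=W[:3,:3]@np.array([(u-cx)/f,-(v-cy)/f,-1.]); p=W[:3,3]; return p+d*(z-p[2])/d[2]
def proj(C,P):
    f,cx,cy,W=C; q=(np.c_[np.atleast_2d(P),np.ones(len(np.atleast_2d(P)))]@np.linalg.inv(W).T)[:,:3]
    return np.c_[cx+f*q[:,0]/-q[:,2],cy-f*q[:,1]/-q[:,2]]
E
python3 - <<'E'
from h import *
s=cam('scene'); d=cam('side')
for n,u,v,z in [('orange',383,156,50),('blue',397,137,87),('red',362,163,60),('tumb',330,135,124),('grey rim',324,210,62),('hoop',335,190,125),('plate',327,222,12)]:
    print(n,hit(s,u,v,z))
for n,u,v,z in [('orange',333,233,50),('blue',348,243,87),('red',333,214,87),('tumb',373,192,124),('grey',292,187,62)]:
    print('side',n,hit(d,u,v,z))
E
```

```text
orange [566.3 -19.6  50. ]
blue [579.5 -93.5  87. ]
red [579.6  67.2  60. ]
tumb [701.4 109.7 124. ]
grey rim [500.1 298.2  62. ]
hoop [501.8 254.8 125. ]
plate [486.5 295.6  12. ]
side orange [573.9  24.5  50. ]
side blue [585.4 -95.9  87. ]
side red [580.3  61.2  87. ]
side tumb [700.8 106.6 124. ]
side grey [497.9 327.9  62. ]
```

View pics/wrist0.png

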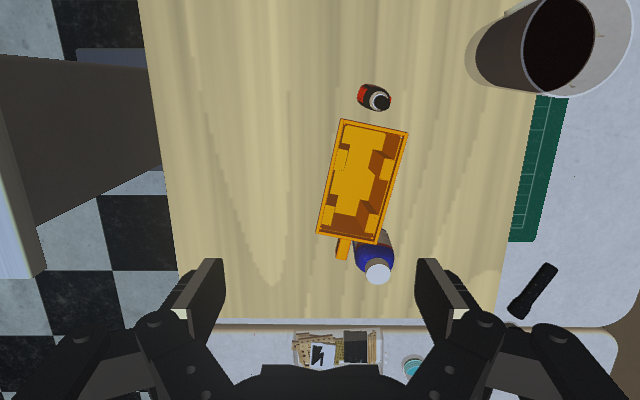

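The wrist view shows the orange rim corners at (341,119), (408,131), (381,244) and (316,235). The tab is at (343,249), the glue cap at (379,101) and the blue cap at (378,272). Next I'll look at the stand with the wrist camera.

```bash
python3 - <<'E'
from h import *
T=pose();C=cam('wrist',T)
c=np.array([hit(C,u,v,58) for u,v in [(341,119),(408,131),(381,244),(316,235)]])
print(c,c.mean(0)); print([np.linalg.norm(c[i]-c[i-1]) for i in range(4)])
ax=c[2]+c[3]-c[0]-c[1]; print('yaw',np.degrees(np.arctan2(ax[1],ax[0])))
print('tab',hit(C,343,249,50),'red',hit(C,379,101,89),'blue',hit(C,378,272,87))
E
python3 -m pendant '{"dp":[[60,-5,0],[120,-10,0],[180,-15,0],[240,-20,0],[300,-25,0],[300,-25,0],[300,-25,0]],"dr":[[0,0,0],[0,0,0],[0,0,0],[0,0,0],[0,0,0],[0,0,0],[0,0,0]]}'
python3 - <<'E'
from h import *
T=pose(); np.save('T1.npy',T); cv2.imwrite('pics/stand.png',ctrl.read_camera('wrist')[:,:,::-1]); print(T)
E
```

```text
[[544.8  50.4  58. ]
 [608.2  39.3  58. ]
 [589.5 -78.8  58. ]
 [521.  -68.4  58. ]] [565.9 -14.4  58. ]
[np.float64(121.15086229177645), np.float64(64.36083134246624), np.float64(119.56801225859464), np.float64(69.33218191057874)]
yaw -100.17652660927372
tab [550.2 -88.9  50. ] red [574.   67.9  89. ] blue [582.4 -94.8  87. ]
time: 1.02
ee_pos: [500.0, 299.5, 231.0]
tcp_rot: [-0.0, 0.707, 0.707, -0.0]
contact_force: [0.4, -0.0, -0.8]
width: 85.4
grasp_force: 0.0
[[ -0.    1.   -0.  500. ]
 [  1.    0.   -0.  299.5]
 [ -0.   -0.   -1.  231. ]
 [  0.    0.    0.    1. ]]
```

View pics/stand.png

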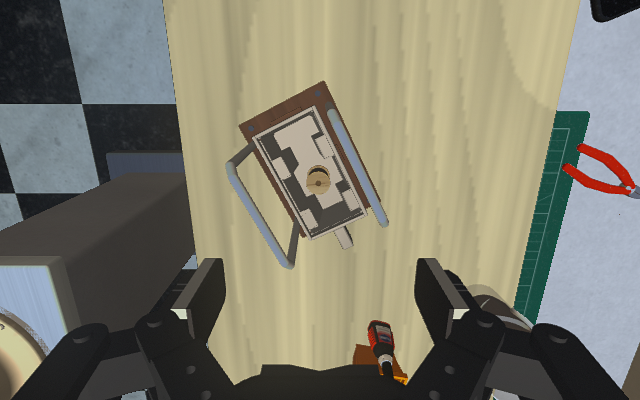

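The stand picture shows the grey rim around corners (253,137), (312,107), (366,213) and (308,240). Its tab is at (343,237), so it points roughly toward -y. I'll take one magnified crop for precision.

```bash
python3 - <<'E'
import cv2
i=cv2.imread('pics/stand.png')[95:255,235:385]
cv2.imwrite('pics/crop.png',cv2.resize(i,None,fx=3.75,fy=3.75,interpolation=cv2.INTER_CUBIC))
E
```

```text
(no output)
```

View pics/crop.png

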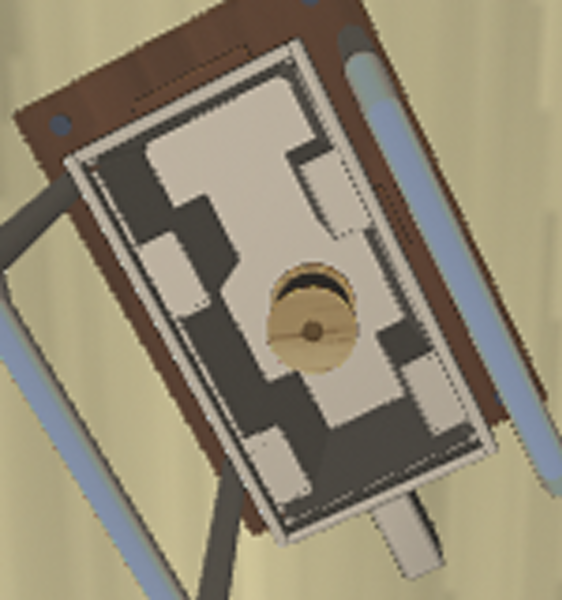

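The crop shows the rim's outer corners at crop pixels (65,160), (297,40), (493,448) and (280,543), with the tab end at (425,568).

```bash
python3 - <<'E'
from h import *
from scipy.optimize import least_squares
T=np.load('T1.npy');C=cam('wrist',T)
px=(np.array([(65,160),(297,40),(493,448),(280,543)])+.5)/3.75-.5+[235,95]
L=np.array([(-60,-33),(-60,33),(60,33),(60,-33)])
c=np.array([hit(C,*p,64) for p in px]);print(c)
print([np.linalg.norm(c[i]-c[i-1]) for i in range(4)])
def f(q):
    a=q[2];r=np.array([[np.cos(a),-np.sin(a)],[np.sin(a),np.cos(a)]]);P=L@r.T+q[:2];return (proj(C,np.c_[P,np.full(4,64)])-px).ravel()
s=least_squares(f,[c[:,0].mean(),c[:,1].mean(),-1.1]);print('grey',s.x[:2],np.degrees(s.x[2]),s.fun)
t=s.x[:2]+np.array([np.cos(s.x[2]),np.sin(s.x[2])])*85
print('tab end pred',proj(C,[*t,64]),'seen',(np.array([425,568])+.5)/3.75-.5+[235,95])
E
```

```text
[[437.1 333.7  64. ]
 [494.9 362.5  64. ]
 [546.7 256.8  64. ]
 [489.4 228.8  64. ]]
[np.float64(117.26634550919374), np.float64(64.56299918402553), np.float64(117.71990774783883), np.float64(63.819735326691585)]
grey [492.  295.2] -63.73152391541011 [-1.3 -0.7  0.2 -1.2  1.5  0.8 -0.3  1.8]
tab end pred [[348.2 248. ]] seen [348.  246.1]
```

```bash
python3 -m pendant '{"dp":[[-60,12,0],[-120,24,0],[-180,36,20],[-240,48,60],[-300,60,90],[-318,65,110],[-318,65,140],[-318,65,140]],"dr":[[0,0,0],[0,0,0],[0,0,0],[0,0,0],[0,0,5],[0,0,10.2],[0,0,10.2],[0,0,10.2]]}' 0
python3 - <<'E'
from h import *
T=pose();C=cam('wrist',T);im=ctrl.read_camera('wrist');cv2.imwrite('pics/close.png',im[:,:,::-1])
print(T[:3,3])
E
```

```text
time: 2.08
ee_pos: [563.6, -19.3, 89.8]
tcp_rot: [-0.002, 0.768, 0.641, -0.001]
contact_force: [-0.0, -0.9, 0.2]
width: 85.1
grasp_force: 0.0
[563.6 -19.3  89.8]
```

View pics/close.png

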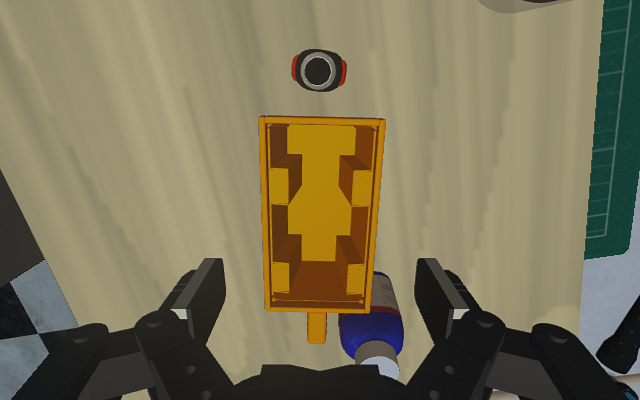

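The view from 90 mm shows the tote centred between the fingers: rim x 262–385 at the top and 265–370 at the bottom. It is about 1.5° off in yaw, so I'll correct that, then descend and grip.

```bash
python3 -m pendant '{"dp":[[0,0,30],[0,0,55],[0,0,65],[0,0,65],[0,0,65]],"dr":[[0,0,1.5],[0,0,1.5],[0,0,1.5],[0,0,1.5],[0,0,1.5]]}' 0
python3 -m pendant '{"dp":[[0,0,0],[0,0,0],[0,0,0],[0,0,0],[0,0,0],[0,0,0]],"dr":[[0,0,0],[0,0,0],[0,0,0],[0,0,0],[0,0,0],[0,0,0]]}' 1
```

```text
time: 2.75
ee_pos: [565.7, -18.2, 27.7]
tcp_rot: [0.001, 0.775, 0.631, 0.001]
contact_force: [0.3, -0.4, -0.2]
width: 85.4
grasp_force: 0.0
time: 3.5
ee_pos: [565.5, -18.1, 27.5]
tcp_rot: [0.001, 0.775, 0.631, 0.0]
contact_force: [-2.6, 0.3, 6.2]
width: 64.8
grasp_force: 65.2
```

```bash
python3 -m pendant '{"dp":[[0,0,-10],[0,0,-40],[0,0,-75],[0,0,-110],[0,0,-110]],"dr":[[0,0,0],[0,0,0],[0,0,0],[0,0,0],[0,0,0]]}'
python3 -m pendant '{"dp":[[15,-15,-110],[30,-30,-110],[45,-45,-110],[60,-60,-110],[75,-75,-110],[90,-90,-110],[105,-103,-110],[117,-115,-110]],"dr":[[0,0,9.8],[0,0,19.6],[0,0,29.4],[0,0,39.2],[0,0,49],[0,0,58.8],[0,0,68.6],[0,0,78.4]]}'
```

```text
time: 4.12
ee_pos: [566.2, -18.3, 139.4]
tcp_rot: [0.002, 0.775, 0.631, 0.002]
contact_force: [-0.3, -0.3, -1.7]
width: 65.1
grasp_force: 66.6
time: 5.12
ee_pos: [475.4, 120.5, 245.5]
tcp_rot: [-0.0, 1.0, -0.004, -0.001]
contact_force: [0.1, 0.3, -0.0]
width: 64.9
grasp_force: 67.3
```

```bash
python3 -m pendant '{"dp":[[0,0,50],[0,0,100],[0,0,150],[0,0,190],[0,0,208],[0,0,214],[0,0,217],[0,0,217]],"dr":[[0,0,0],[0,0,0],[0,0,0],[0,0,0],[0,0,0],[0,0,0],[0,0,0],[0,0,0]]}'
```

```text
time: 6.12
ee_pos: [476.4, 119.9, 29.8]
tcp_rot: [0.0, 1.0, -0.001, 0.0]
contact_force: [-0.1, -0.2, -0.8]
width: 64.2
grasp_force: 67.3
```

```bash
python3 -m pendant '{"dp":[[0,0,1],[0,0,2],[0,0,2.5],[0,0,2.5]],"dr":[[0,0,0],[0,0,0],[0,0,0],[0,0,0]]}'
python3 -m pendant '{"dp":[[0,0,0],[0,0,0],[0,0,0],[0,0,0],[0,0,0]],"dr":[[0,0,0],[0,0,0],[0,0,0],[0,0,0],[0,0,0]]}' 0
python3 -m pendant '{"dp":[[0,0,-15],[0,0,-45],[0,0,-90],[0,0,-135],[0,0,-180],[0,0,-190],[0,0,-190]],"dr":[[0,0,0],[0,0,0],[0,0,0],[0,0,0],[0,0,0],[0,0,0],[0,0,0]]}'
python3 - <<'E'
from h import *
T=pose();np.save('T2.npy',T);im=ctrl.read_camera('wrist');cv2.imwrite('pics/set.png',im[:,:,::-1])
print(T, ctrl.get_obs()['joint_pos'])
E
```

```text
time: 6.62
ee_pos: [476.4, 119.9, 27.5]
tcp_rot: [0.0, 1.0, -0.001, 0.0]
contact_force: [-2.3, 0.9, 6.7]
width: 64.9
grasp_force: 68.1
time: 7.25
ee_pos: [476.1, 119.9, 26.8]
tcp_rot: [0.0, 1.0, -0.001, -0.0]
contact_force: [-0.1, 0.8, -0.2]
width: 85.7
grasp_force: 0.0
time: 8.12
ee_pos: [476.0, 119.9, 217.2]
tcp_rot: [0.0, 1.0, -0.001, 0.0]
contact_force: [0.2, 0.8, -1.3]
width: 85.6
grasp_force: 0.0
[[  1.   -0.    0.  476. ]
 [ -0.   -1.   -0.  119.9]
 [  0.    0.   -1.  217.2]
 [  0.    0.    0.    1. ]] [ 0.   0.3  1.6 -0.   1.3  1.6]
```

View pics/set.png

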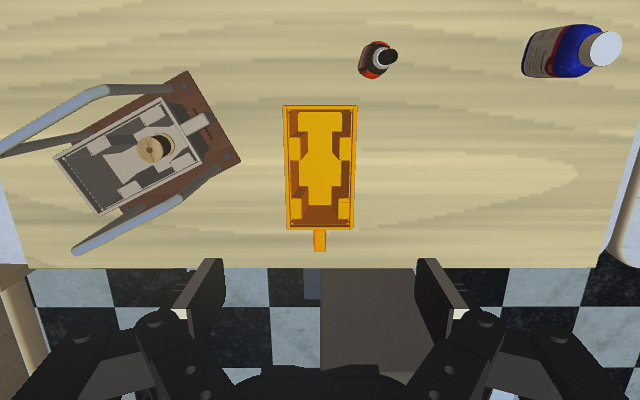

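The orange tote is set down upright, with rim corners at (284,106), (357,106), (353,229) and (287,229) and tab end at (320,251). The bottles are undisturbed.

```bash
python3 - <<'E'
from h import *
T=np.load('T2.npy');C=cam('wrist',T)
c=np.array([hit(C,u,v,58) for u,v in [(284,105.5),(357,105.5),(353,229.5),(287,229.5)]])
print(c,c.mean(0)); print([np.linalg.norm(c[i]-c[i-1]) for i in range(4)])
a=(c[2]+c[3]-c[0]-c[1])/2;print(np.degrees(np.arctan2(a[1],a[0])))
print('tabend',hit(C,320,252,56),hit(C,313.5,251,58),hit(C,326.5,251,58))
E
```

```text
[[539.8 151.2  58. ]
 [539.6  86.9  58. ]
 [420.2  86.9  58. ]
 [420.4 152.6  58. ]] [480.  119.4  58. ]
[np.float64(119.38447054063275), np.float64(64.34959288039339), np.float64(119.35370067847073), np.float64(65.66982309739973)]
179.65783498191658
tabend [394.2 119.8  56. ] [396.4 126.4  58. ] [396.4 113.2  58. ]
```

```bash
python3 -m pendant '{"dp":[[-10,0,0],[-20,0,0],[-30,0,0],[-40,0,0],[-50,0,0],[-60,0,0],[-71,0,0],[-71,0,0]],"dr":[[0,0,-10],[0,0,-20],[0,0,-30],[0,0,-40],[0,0,-50],[0,0,-60],[0,0,-70],[0,0,-80]]}'
python3 -m pendant '{"dp":[[0,0,10],[0,0,20],[0,0,30],[0,0,40],[0,0,50],[0,0,60],[0,0,70],[0,0,80]],"dr":[[0,0,-10],[0,0,-20],[0,0,-30],[0,0,-40],[0,0,-50],[0,0,-60],[0,0,-70],[0,0,-80]]}'
python3 -m pendant '{"dp":[[0,0,10],[0,0,20],[0,0,20],[0,0,20]],"dr":[[0,0,-10],[0,0,-19.7],[0,0,-19.7],[0,0,-19.7]]}'
python3 - <<'E'
from h import *
T=pose();np.save('T3.npy',T);im=ctrl.read_camera('wrist');cv2.imwrite('pics/tab.png',im[:,:,::-1])
print(T)
E
```

```text
time: 9.18
ee_pos: [404.0, 120.0, 215.5]
tcp_rot: [-0.001, 0.765, 0.644, -0.001]
contact_force: [-0.7, -0.8, -0.5]
width: 85.4
grasp_force: 0.0
time: 10.18
ee_pos: [404.2, 120.0, 135.2]
tcp_rot: [-0.001, 0.172, 0.985, -0.0]
contact_force: [-0.5, 0.2, 0.2]
width: 85.4
grasp_force: 0.0
time: 10.68
ee_pos: [404.9, 120.0, 116.6]
tcp_rot: [-0.0, 0.005, 1.0, -0.0]
contact_force: [-0.1, 0.3, 0.3]
width: 85.6
grasp_force: 0.0
[[ -1.    0.   -0.  404.9]
 [  0.    1.   -0.  120. ]
 [  0.   -0.   -1.  116.6]
 [  0.    0.    0.    1. ]]
```

View pics/tab.png

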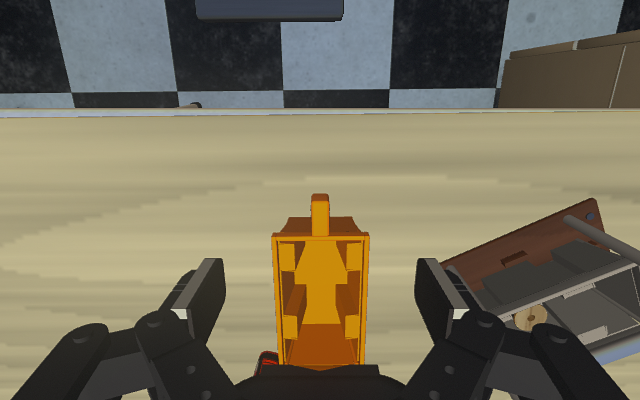

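The tab is centred between the fingers (columns 311–329, image centre 320). I'll descend and pinch it.

```bash
python3 -m pendant '{"dp":[[0,0,40],[0,0,75],[0,0,87],[0,0,87],[0,0,87]],"dr":[[0,0,0],[0,0,0],[0,0,0],[0,0,0],[0,0,0]]}'
python3 -m pendant '{"dp":[[0,0,0],[0,0,0],[0,0,0],[0,0,0],[0,0,0],[0,0,0],[0,0,0],[0,0,0]],"dr":[[0,0,0],[0,0,0],[0,0,0],[0,0,0],[0,0,0],[0,0,0],[0,0,0],[0,0,0]]}' 1
python3 -c "
from h import *
print(pose(),ctrl.get_obs()['joint_pos'])"
```

```text
time: 11.35
ee_pos: [405.9, 120.0, 30.9]
tcp_rot: [0.001, 0.004, 1.0, 0.0]
contact_force: [0.5, 0.4, 0.3]
width: 85.4
grasp_force: 0.0
time: 12.35
ee_pos: [405.2, 120.0, 29.9]
tcp_rot: [0.0, 0.003, 1.0, 0.0]
contact_force: [-1.1, 0.0, 5.3]
width: 11.0
grasp_force: 61.3
[[ -1.    0.    0.  405.2]
 [  0.    1.    0.  120. ]
 [ -0.    0.   -1.   29.9]
 [  0.    0.    0.    1. ]] [ 0.   0.4  2.   0.   0.7 -1.6]
```

```bash
cat > refine.py <<'E'
from h import *
from scipy.optimize import minimize
from scipy.ndimage import map_coordinates
def ring(hx,hy,n=60):
    s=np.linspace(-.93,.93,n);o=np.ones(n)
    return np.r_[np.c_[s*hx,o*hy],np.c_[s*hx,-o*hy],np.c_[o*hx,s*hy],np.c_[-o*hx,s*hy]]
def score(q,I,C,z):
    a=q[2];r=np.array([[np.cos(a),np.sin(a)],[-np.sin(a),np.cos(a)]])
    def m(hx,hy):
        P=ring(hx,hy)@r+q[:2];p=proj(C,np.c_[P,np.full(len(P),z)]);return map_coordinates(I,[p[:,1],p[:,0]],order=1)
    b=m(58.8,31.8); return -np.mean(np.clip(b-m(62,35),-40,40)+np.clip(b-m(56.5,29.5),-40,40))
def fit(views,q0,z):
    f=lambda q:sum(score([q[0],q[1],q[2]/50],I,C,z) for I,C in views)
    best=min((minimize(f,np.array([q0[0]+dx,q0[1]+dy,q0[2]*50]),method='Nelder-Mead',options=dict(initial_simplex=np.array([q0[0]+dx,q0[1]+dy,q0[2]*50])+np.array([[0,0,0],[3,0,0],[0,3,0],[0,0,2]]))) for dx in(-3,0,3) for dy in(-3,0,3)),key=lambda s:s.fun)
    return best.x[:2],np.degrees(best.x[2]/50),best.fun
def view(png,npy):
    return cv2.GaussianBlur(cv2.imread(png).astype(np.float32).mean(2),(0,0),.7),cam('wrist',np.load(npy))
E
python3 - <<'E'
from refine import *
A=view('pics/stand.png','T1.npy');B=view('pics/set.png','T2.npy')
q=[492,295.2,np.radians(-63.7)]
for v in ([A],[B],[A,B]): print(fit(v,q,64))
E
```

```text
(array([491.9, 294.8]), np.float64(-63.63012350871912), np.float64(-63.1392936706543))
(array([492.1, 295. ]), np.float64(-63.65632788116359), np.float64(-52.68336486816406))
(array([491.9, 294.8]), np.float64(-63.60531988978208), np.float64(-113.82260131835938))
```

```bash
python3 -m pendant '{"dp":[[0,0,-8],[0,0,-30],[0,0,-60],[0,0,-95],[0,0,-130],[0,0,-160],[0,0,-170],[0,0,-170]],"dr":[[0,0,0],[0,0,0],[0,0,0],[0,0,0],[0,0,0],[0,0,0],[0,0,0],[0,0,0]]}'
python3 -m pendant '{"dp":[[-7,30,0],[-14,60,0],[-21,90,0],[-28,125,0],[-35,160,0],[-42,195,0],[-49,225,0],[-53.6,241.9,0]],"dr":[[0,0,8],[0,0,16],[0,0,24],[0,0,32],[0,0,40],[0,0,48],[0,0,56],[0,0,63.3]]}'
python3 -m pendant '{"dp":[[0,0,0],[0,0,0],[0,0,0]],"dr":[[0,0,0],[0,0,0],[0,0,0]]}'
python3 - <<'E'
from h import *
o=ctrl.get_obs();T=pose(o);np.save('T4.npy',T);print(T,np.degrees(np.arctan2(T[1,0],T[0,0])),o['joint_pos'])
w=ctrl.read_camera('wrist');s=ctrl.read_camera('side');c=ctrl.read_camera('scene')
cv2.imwrite('pics/w4.png',w[:,:,::-1])
a=cv2.resize(s[130:230,230:330,::-1],(400,400),interpolation=cv2.INTER_CUBIC)
b=cv2.resize(c[130:250,260:380,::-1],(400,400),interpolation=cv2.INTER_CUBIC)
m=np.zeros((600,800,3),np.uint8);m[:250,:400]=w[150:400,120:520,::-1];m[:400,400:]=b;m[250:600,:400]=a[:350]
cv2.imwrite('pics/hover.png',m)
E
```

```text
time: 13.35
ee_pos: [405.0, 120.0, 199.5]
tcp_rot: [-0.0, 0.004, 1.0, -0.0]
contact_force: [-0.9, 0.2, -0.8]
width: 11.0
grasp_force: 60.5
time: 14.35
ee_pos: [459.9, 362.6, 197.5]
tcp_rot: [-0.001, 0.529, 0.849, -0.001]
contact_force: [-0.6, 0.3, -1.1]
width: 10.8
grasp_force: 60.6
time: 14.72
ee_pos: [460.4, 360.8, 199.7]
tcp_rot: [-0.0, 0.527, 0.85, -0.0]
contact_force: [0.2, 0.2, -0.4]
width: 11.2
grasp_force: 60.5
[[ -0.4   0.9  -0.  460.4]
 [  0.9   0.4  -0.  360.8]
 [ -0.   -0.   -1.  199.7]
 [  0.    0.    0.    1. ]] 116.33399222370828 [ 0.5  0.5  1.4 -0.   1.3  0. ]
```

View pics/hover.png

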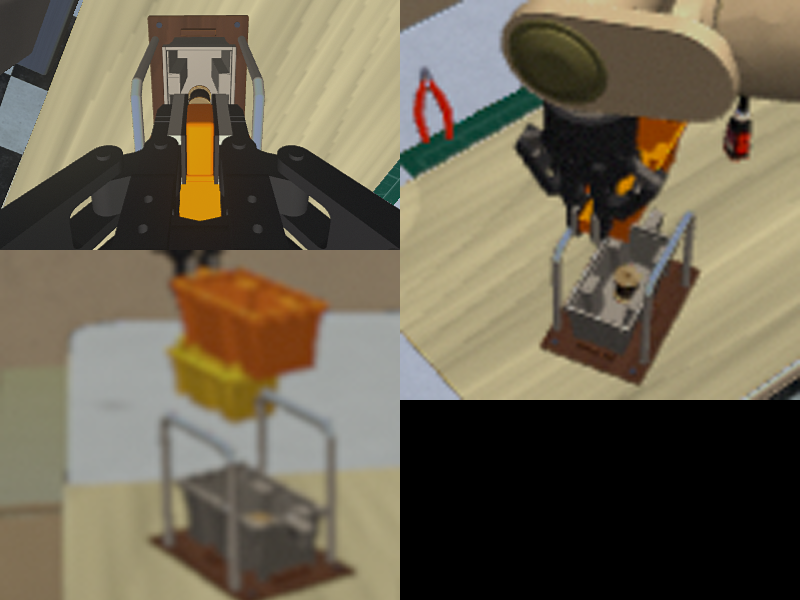

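The hover picture shows the orange tote held over the grey one between the hoops, with tabs at opposite ends. Next I'll check numerically whether it sags in the pinch.

```bash
python3 - <<'E'
from h import *
T=np.load('T4.npy');C=cam('wrist',T)
w=cv2.imread('pics/w4.png').astype(int)
om=lambda i:(i[...,2]>110)&(i[...,2]-i[...,0]>70)&(i[...,1]<0.8*i[...,2])
m=om(w)
print('orange rows col320',np.where(m[:,320])[0][[0,-1]]); 
v=w[240:380,320]; d=np.abs(np.diff(v,axis=0)).sum(1); print('edges',[(240+k,int(d[k])) for k in np.where(d>25)[0]])
piv=np.array([74.8,0,43])
def tool(P,p): # pitch p deg: tote tail drops for p>0, about the pads
    P=np.asarray(P,float)-piv; a=np.radians(p); x=P[:,0]*np.cos(a)-P[:,2]*np.sin(a); z=P[:,0]*np.sin(a)+P[:,2]*np.cos(a)
    return np.c_[x,-P[:,1],-z-19,np.ones(len(P))]
for p in (-4,-2,0,2,4):
    W=(tool([[85,0,34],[85,0,52],[60,0,52]],p)@T.T)[:,:3]; print(p,proj(C,W)[:,1])
s=ctrl.read_camera('side')[:,:,::-1].astype(int); S=cam('side'); ms=om(s); ms[:, :240]=0;ms[:,330:]=0;ms[:125]=0;ms[230:]=0
n,l,st,_=cv2.connectedComponentsWithStats(ms.astype(np.uint8)); k=1+st[1:,4].argmax(); ms=l==k; print('side bbox',st[k])
K=[[x*a,y*b,z] for a,b,z in((60,33,52),(60,33,44),(53,25,0)) for x in(-1,1) for y in(-1,1)]
from scipy.optimize import minimize
def iou(q):
    P=proj(S,(tool(K,q[0])@T.T)[:,:3])+q[1:]; a=np.zeros((400*4,640*4),np.uint8); cv2.fillConvexPoly(a,cv2.convexHull((P*4+1.5).astype(np.int32)),1)
    b=np.kron(ms,np.ones((4,4)))>0; sl=(slice(480,960),slice(900,1400)); a=a[sl]>0;b=b[sl]; return -(a&b).sum()/(a|b).sum()
for p in range(-6,9,2):
    r=minimize(lambda q:iou([p,*q]),[0,0],method='Nelder-Mead',options=dict(initial_simplex=[[0,0],[3,0],[0,3]],maxiter=50)); print(p,r.x,round(r.fun,3))
E
```

```text
orange rows col320 [247 370]
edges [(np.int64(245), 38), (np.int64(246), 177), (np.int64(247), 64), (np.int64(252), 63), (np.int64(253), 124), (np.int64(271), 58), (np.int64(272), 51), (np.int64(273), 44), (np.int64(324), 38), (np.int64(325), 30), (np.int64(369), 69), (np.int64(370), 233)]
-4 [251.3 270.1 324.9]
-2 [251.  271.2 324.7]
0 [250.8 272.4 324.5]
2 [250.5 273.6 324.3]
4 [250.3 274.8 324. ]
side bbox [273 134  39  38 915]
-6 [-0.4  1.9] -0.728
-4 [-0.8  1. ] -0.754
-2 [-0.3  0.1] -0.773
0 [ 0.5 -0.4] -0.777
2 [ 0.2 -0.9] -0.773
4 [ 0.4 -1.8] -0.76
6 [ 0.1 -2.6] -0.75
8 [ 0.4 -3. ] -0.733
```

The tote is level and the pinch offset matches. I'll descend to just above the grey rim.

```bash
python3 -m pendant '{"dp":[[0,0,20],[0,0,45],[0,0,70],[0,0,85],[0,0,92],[0,0,92],[0,0,92]],"dr":[[0,0,0],[0,0,0],[0,0,0],[0,0,0],[0,0,0],[0,0,0],[0,0,0]]}'
python3 - <<'E'
from h import *
P=[]
for _ in range(10): ctrl.read_camera('side'); T=pose(); P.append(np.r_[T[:3,3],np.degrees(np.arctan2(T[1,0],T[0,0]))])
P=np.array(P);m=P.mean(0);print(m.round(2),P.std(0).round(2))
R2=T[:2,:2];print('tool dp',R2.T@(np.array([458.8,361.9])-m[:2]))
E
```

```text
time: 15.8
ee_pos: [460.8, 361.7, 108.6]
tcp_rot: [0.0, 0.528, 0.849, 0.001]
contact_force: [0.6, 0.0, 0.5]
width: 11.3
grasp_force: 60.6
[460.5 361.6 108.1 116.3] [0.1 0.1 0.3 0. ]
tool dp [ 1.  -1.4]
```

```bash
python3 -m pendant '{"dp":[[1,-1.4,3],[1,-1.4,8],[1,-1.4,14],[1,-1.4,19],[1,-1.4,23],[1,-1.4,25],[1,-1.4,25],[1,-1.4,25]],"dr":[[0,0,0],[0,0,0],[0,0,0],[0,0,0],[0,0,0],[0,0,0],[0,0,0],[0,0,0]]}'
```

```text
time: 17.3
ee_pos: [458.8, 361.8, 83.0]
tcp_rot: [0.0, 0.528, 0.849, 0.0]
contact_force: [-0.4, 0.6, -0.0]
width: 11.0
grasp_force: 60.6
```

```bash
python3 -m pendant '{"dp":[[0,0,0.5],[0,0,1],[0,0,1.5],[0,0,2],[0,0,2],[0,0,2]],"dr":[[0,0,0],[0,0,0],[0,0,0],[0,0,0],[0,0,0],[0,0,0]]}'
```

```text
time: 18.05
ee_pos: [458.7, 361.8, 80.8]
tcp_rot: [-0.0, 0.528, 0.849, 0.0]
contact_force: [-0.0, 0.2, -1.1]
width: 11.1
grasp_force: 60.5
```

```bash
python3 -m pendant '{"dp":[[0,0,0.4],[0,0,0.8],[0,0,1.2],[0,0,1.2],[0,0,1.2]],"dr":[[0,0,0],[0,0,0],[0,0,0],[0,0,0],[0,0,0]]}'
```

```text
time: 18.68
ee_pos: [458.8, 362.0, 79.9]
tcp_rot: [0.0, 0.528, 0.849, 0.0]
contact_force: [-1.4, 1.6, 3.4]
width: 11.2
grasp_force: 61.2
```

Contact comes at the expected height (TCP z 79.9 mm, 3.4 N). I'll open partway to release and retreat upward.

```bash
python3 -m pendant '{"dp":[[0,0,0],[0,0,0],[0,0,0],[0,0,0],[0,0,0]],"dr":[[0,0,0],[0,0,0],[0,0,0],[0,0,0],[0,0,0]]}' 0.6
python3 -m pendant '{"dp":[[0,0,-5],[0,0,-15],[0,0,-35],[0,0,-70],[0,0,-110],[0,0,-150],[0,0,-160],[0,0,-160]],"dr":[[0,0,0],[0,0,0],[0,0,0],[0,0,0],[0,0,0],[0,0,0],[0,0,0],[0,0,0]]}'
python3 - <<'E'
from h import *
T=pose();np.save('T5.npy',T);w=ctrl.read_camera('wrist');s=ctrl.read_camera('side');c=ctrl.read_camera('scene')
cv2.imwrite('pics/w5.png',w[:,:,::-1])
a=cv2.resize(s[140:230,245:335,::-1],(350,350),interpolation=cv2.INTER_CUBIC)
m=np.zeros((600,800,3),np.uint8);m[:400,:640]=w[:,:,::-1];m[250:600,450:]=a
b=c[130:250,260:420,::-1];m[400:600,:266]=cv2.resize(b,(266,200));cv2.imwrite('pics/final.png',m)
E
```

```text
time: 19.3
ee_pos: [458.7, 361.8, 79.5]
tcp_rot: [-0.0, 0.528, 0.849, -0.0]
contact_force: [0.1, 0.9, -0.2]
width: 34.1
grasp_force: 0.0
time: 20.3
ee_pos: [458.7, 361.8, 239.8]
tcp_rot: [0.0, 0.528, 0.849, 0.0]
contact_force: [0.0, 0.7, -0.6]
width: 34.1
grasp_force: 0.0
```

View pics/final.png

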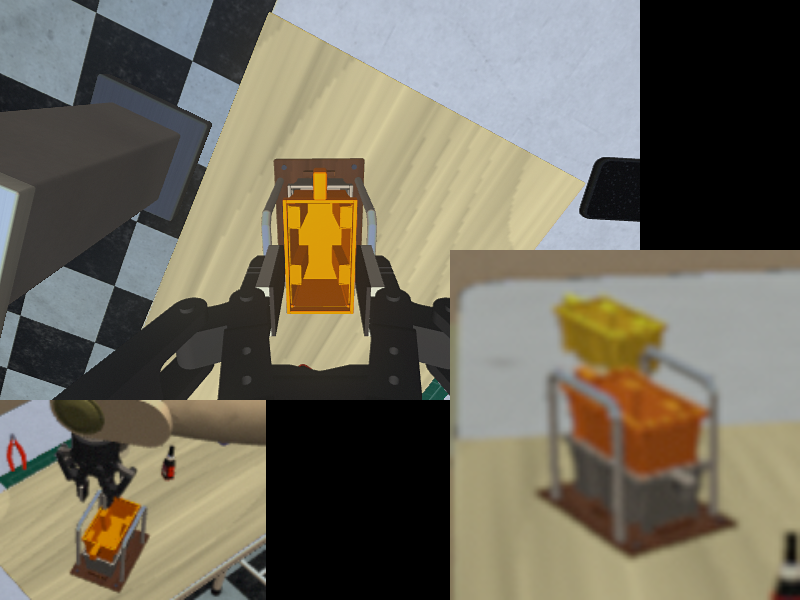

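The final picture shows the orange tote standing square on the grey one, with rim corners at (283,200), (357,200), (354,313) and (286,313), and tabs at opposite ends. I'll check that numerically before handing in.

```bash
python3 - <<'E'
from h import *
from scipy.optimize import least_squares
C=cam('wrist',np.load('T5.npy'))
px=np.array([(283,199.5),(357,199.5),(354,313.5),(286,313.5)])
L=np.array([(60,33),(60,-33),(-60,-33),(-60,33)])
def W(q):
    r=np.array([[np.cos(q[2]),-np.sin(q[2])],[np.sin(q[2]),np.cos(q[2])]]);return np.c_[L@r.T+q[:2],q[3]+q[4]*L[:,0]]
s=least_squares(lambda q:(proj(C,W(q))-px).ravel(),[492,295,2.03,108,0]);print(s.x[:2],np.degrees(s.x[2]),s.x[3:].round(3),s.fun)
s=least_squares(lambda q:(proj(C,W([*q,108,0]))-px).ravel(),[492,295,2.03]);print(s.x[:2],np.degrees(s.x[2]),s.fun)
E
```

```text
[492.7 294.3] 116.25982765033949 [106.4  -0. ] [-0.3 -0.1  0.3 -0.1 -0.8  0.1  0.8  0.1]
[492.3 295. ] 116.2606098809539 [-0.6 -0.1  0.6 -0.2 -0.7  0.2  0.7  0.2]
```

The tote is centred within 1 mm, level, and at rim height 106–108 mm (108 expected).

```bash
python3 -c "
from station import ctrl
print(ctrl.hand_in())"
```

```text
the job is handed in; nothing more can be done
None
```

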